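# Centre a bearing on a domed post and offer its housing sleeve up over it

### The job

Carry the ball bearing across the row made by the carton and the steel V-block and balance it flat, bore centred, on the domed top of the centring post, then let go of it. Next bring the turned steel sleeve across the row and stop with it held upright and centred about 10 mm above the balanced bearing, not touching it; the program finishes while still holding the sleeve there. The sleeve must never touch the bearing, and leave the carton, the V-block and the yellow wedge where they are.

Things in the scene. Friction and masses are not known exactly. Their poses are not given: they have to be found in the camera images.
- bearing: steel deep-groove ball bearing lying flat on the left of the row: outside diameter 47 mm, bore 20 mm, 14 mm thick, 0.11 kg. Origin: centre of its underside, z axis along the bore. Grasp across the outside diameter.
- sleeve: plain turned steel sleeve (bearing housing), a wide tube standing upright on the left of the row, near the bearing (either may be the nearer to the robot): outside diameter 64 mm, bore about 50 mm, 49 mm high, 0.25 kg. Origin: centre of its underside, z axis along the tube. Grasp across the outside diameter.
- post: steel centring post fixed to the work surface on the right of the row: foot 60 mm diameter and 8 mm thick, stem 22 mm diameter, mushroom head 36 mm diameter whose top is a shallow dome of 30 mm sphere radius; 70 mm high in all. Origin: centre of the foot's underside, z up.
- crown (a point): the highest point of the post's dome, 70 mm above the work surface, axes as the post's. With the bearing seated flat the dome enters its bore by 1.7 mm, so the bearing's underside lies 1.7 mm below this point and its top face 12.3 mm above it. Friction alone keeps the bearing level: it stays as level as it is released.
- carton: closed printed blue and red carton, 72 mm wide, 155 mm long (its y axis), 60 mm high, loose; with the V-block it forms a row that runs away from the robot between the parts and the post, the carton being the far end. Origin: centre of underside.
- v_block: small steel V-block standing with its V groove up, 40 x 44 mm, 30 mm high, loose, the end of the row nearest the robot. Origin: centre of underside.
- wedge: yellow soft-jaw wedge lying flat, 25 mm wide, 109 mm long (its y axis), 22 mm high, loose, beyond the post. Origin: centre of underside.

How it is judged:
On the way:
1. the bearing lies balanced on the dome of the post, centred and level, and is let go (horizontal distance between bearing and crown below 0.0055 m and angle between bearing's own z axis and vertical below 0.16 rad and z of bearing in the frame of crown between -0.005 and 0.0015 m and contact force between bearing and post above 0.3 N and contact force between bearing and the fingers below 0.05 N), for 0.4 s.
At the end, for the whole second after the job is handed in: Bearing rests on the dome, within 5.5 mm of its axis, level within 9 degrees, untouched by the robot. Sleeve held still in the fingers, upright within 7 degrees, within 6 mm of the bearing's axis, its lower edge 15.5 to 32.5 mm above the crown (3 to 20 mm above the bearing), touching neither (horizontal distance between bearing and crown below 0.0055 m and angle between bearing's own z axis and vertical below 0.16 rad and z of bearing in the frame of crown between -0.005 and 0.0015 m and contact force between bearing and the arm below 0.05 N and contact force between bearing and the fingers below 0.05 N and horizontal distance between sleeve and bearing below 0.006 m and angle between sleeve's own z axis and vertical below 0.12 rad and z of sleeve in the frame of crown between 0.0155 and 0.0325 m and linear speed of sleeve below 0.01 m/s and contact force between sleeve and the fingers above 1 N and contact force between sleeve and bearing below 0.05 N and contact force between sleeve and post below 0.05 N); the arm keeps its last pose, push and grip.
It fails at once if the sleeve touches the bearing (contact force between sleeve and bearing above 0.3 N).
It fails at once if the carton is moved more than 20 mm (distance of carton from where it was at the start of the episode above 0.02 m).
It fails at once if the V-block is moved more than 20 mm (distance of v_block from where it was at the start of the episode above 0.02 m).
It fails at once if the yellow wedge is moved more than 20 mm (distance of wedge from where it was at the start of the episode above 0.02 m).
It also fails if it takes over 70 s, if anything falls off the work surface, if the arm or the gripper's body presses on something with over 40 N, if the wrist force passes 120 N, or if a joint passes its speed limit or range.

### The arm

A 6-joint arm with a two-finger parallel gripper is mounted at the origin on a cart in front of the work surface, level with it; the furniture and walls round the work are solid. World frame = base frame: x ahead of the robot, y to its left, z up, the work surface at z = 0. Lengths are in m, angles in rad, forces in N, time in s.
With the tool pointing down it reaches from about 0.375 to 0.9 m from the base axis. Payload 3.1 kg.
Tool frame: the origin (TCP) lies on the centre line of the jaws, within the pads' length; the fingertips stand 22 mm ahead of it and the grasp point (between the pads) lies 3 mm ahead of it; z points along the fingers, y is the line along which they close (so a half turn about z gives the same grasp; the last joint's range is limited). The gripper opens to 85 mm and grips with 20 to 120 N. Pads are 22 mm wide; open, the fingers measure 114 mm over their backs; the gripper's body (76 mm by 85 mm) begins 54 mm behind the grasp point. The pads swing forward as they close: fully open they stand 13 mm farther back than shut.
Start: joints at [1.06, 0.527, 1.433, -0, 1.181, -0.178], TCP at [0.204, 0.591, 0.253] pointing down, gripper open.
Joint ranges: [-3.08, 3.08], [-0.75, 2.2], [0.22, 2.44], [-1.43, 4.57], [0, 2.65], [-2.85, 2.85]. Speed limits (rad/s): [2.79, 2.79, 3.14, 3.14, 3.14, 3.14].

### API

Orientations are given as a unit quaternion [x, y, z, w].
In Python, from station import manip, eyes gives the robot as it stands (manip), with the cameras (eyes).
- The arm moves only by the shell command python3 drive.py FILE [FORCE], which reads ROWS from the file FILE. ROWS is a JSON list of rows, 1 to 20 of them, each an object with the fields tx, ty, tz (the shift in normalised numbers (1 is 0.6 m)), yaw (a turn about the tool's z in parts of the range, where 1.0 means 2 pi rad), jaw (the opening from 0.0 (shut) to 1.0 (fully open)); a field left out counts as zero (the opening has to be given); each row is the pose to reach, as a shift and turn from the pose commanded when the command began, along the tool's axes at that moment; what a row does not reach only later rows make up. A row lasts 1/10 s, in which the tool goes at most 0.05 m and 0.15 rad, less where a joint would pass 70% of its speed; a pose out of reach is approached as far as the arm can. The fingers move at their own pace and stop on an object; FORCE is the grip in N (left out, the last holds). Time passes only in rows, so rows that do not move let the fingers close. It prints the time, the measured TCP pose, the force, the opening and the grip force at its end. Input that does not fit is refused with a message, and nothing moves.
- manip.sense(): the state, without advancing time (a new reading comes with each control period).
- eyes.snapshot(name): name is "scene" or "top" or "wrist"; returns a dict with "pixels" (384x512x3 uint8, red, green, blue), "range_z" (384x512 float32, m along the optical axis (not along the pixel's ray), 0 where there is no reading), "fov_y" (degrees; the focal length in pixels is half the picture's height over the tangent of half this angle, whatever the lens; pixels are square), "cx", "cy" (the principal point, pixels), "R" (3x3) and "t" (3): a world point X has camera coordinates R X + t; the wrist camera has in their place "hand_eye" (4x4, takes a point from camera to tool coordinates, whose origin is the TCP and whose axes are the flange's). Camera axes: x right, y down, z forward; pixel columns grow to the right and rows downward; lengths in m; the calibration is good to about 2 mm. A picture is of the moment at which its call begins: read the wrist's pose just before it.
- manip.sign_off(): hands the job in; it is judged then, once.
The state is a dict: "t": time; "q": joint angles; "qd": joint speeds; "tau": joint torques, N m; "tcp_pos": TCP position; "tool_rot": TCP orientation; "force": force on the tool from outside, world axes, zero at the start; "ft_torque": the same for the moment, N m; "finger_gap": opening from 0.0 (shut) to 1.0 (fully open); "gripper_force": force on a finger pad.
Only numpy, scipy, OpenCV 4.12 (cv2) and the standard library are available. Lean on these libraries where they do the work, as an engineer would, in place of code of your own. Each camera call takes 0.05 s, during which the arm holds its last target. There are 200 camera calls.

## Working session

There is one attempt and no reset: what is moved stays moved. The work goes in short steps, Python scripts to look and compute and a shell command to move; the robot and the scene stay as the last step left them, time stands still between calls to the robot, and variables do not carry over. Pictures are saved under pics/ and viewed, at most 10 in all, crops included, and the job is handed in when it is done.

```bash
ls; mkdir -p pics; cat > h.py <<'E'
import numpy as np, cv2
from station import manip, eyes
from scipy.spatial.transform import Rotation as Ro
def cloud(name):
    st=manip.sense(); s=eyes.snapshot(name); z=s["range_z"]
    f=192/np.tan(np.radians(s["fov_y"])/2); v,u=np.mgrid[0:384,0:512]
    P=np.stack([(u-s["cx"])/f*z,(v-s["cy"])/f*z,z],-1)
    if "R" in s: W=(P-s["t"])@np.array(s["R"])
    else:
        H=np.array(s["hand_eye"]); T=P@H[:3,:3].T+H[:3,3]
        W=T@Ro.from_quat(st["tool_rot"]).as_matrix().T+st["tcp_pos"]
    W[z==0]=np.nan
    return s["pixels"],W,s
E
python3 - <<'E'
from h import *
print(manip.sense())
for n in ("scene","top","wrist"):
    p,W,s=cloud(n); cv2.imwrite(f"pics/{n}0.png",p[...,::-1]); np.savez(f"{n}0.npz",p=p,W=W)
    print(n,s["fov_y"],s["cx"],s["cy"],s.get("R"),s.get("t"),s.get("hand_eye"))
E
```

```text
drive.py
pics
station.py
{'t': 0.0, 'q': array([ 1.05950095e+00,  5.28482153e-01,  1.43392674e+00,  3.59273817e-05,
        1.18138829e+00, -1.78512012e-01]), 'qd': array([-0.00083689,  0.00051905, -0.00020811,  0.00069289,  0.0019881 ,
       -0.0004774 ]), 'tau': array([-9.52415794e-04, -4.42353094e+01, -1.78023112e+01, -3.51212493e-04,
        8.52200756e-03, -1.60518990e-06]), 'tcp_pos': array([0.20380553, 0.5901204 , 0.25231597]), 'tool_rot': array([ 1.65631594e-01,  9.86187082e-01, -1.03173431e-03, -3.88315570e-04]), 'force': array([0.06043257, 0.40760859, 0.64806517]), 'ft_torque': array([-0.02725173, -0.03785099,  0.02176807]), 'gripper_force': 0.0, 'finger_gap': 1.0000354130320934}
scene 42.94228782836544 259.1483496852209 183.68807475219964 [[ 0.75975473 -0.65003158 -0.01522163]
 [-0.3857656  -0.43178945 -0.81531759]
 [ 0.52340964  0.62531338 -0.5788139 ]] [-0.31556292  0.34388193  0.69141574] None
top 50.90790030372287 250.69067407332176 189.1957391284224 [[ 0.02829371 -0.99892254  0.03678626]
 [-0.9962327  -0.03119727 -0.08091438]
 [ 0.08197483 -0.0343583  -0.99604198]] [0.10505395 0.5861077  0.94208845] None
wrist 64.44931083897313 255.88189173392186 189.3527220525703 None None [[ 8.34400685e-04 -9.60644635e-01 -2.77779029e-01  6.90716255e-02]
 [ 9.99999629e-01  7.41927211e-04  4.38017157e-04 -8.56117803e-04]
 [-2.14687012e-04 -2.77779291e-01  9.60644898e-01 -1.20035717e-01]
 [ 0.00000000e+00  0.00000000e+00  0.00000000e+00  1.00000000e+00]]
```

View pics/top0.png

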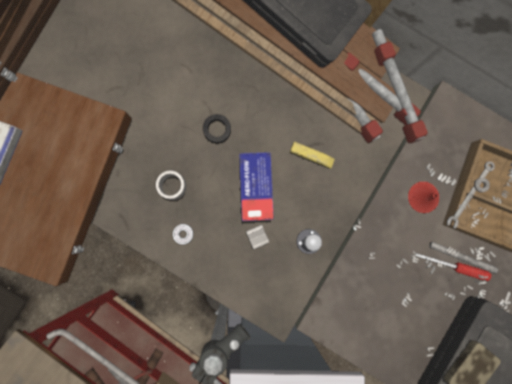

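View pics/scene0.png

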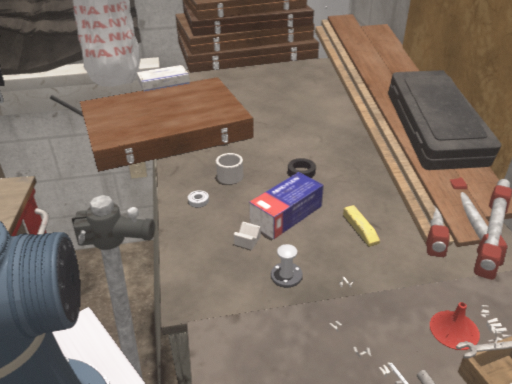

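Top view: bearing (182,234), sleeve (170,185), V-block (258,237), carton (256,186), post head (313,241), wedge (313,155). The scene view agrees: bearing (198,199), sleeve (229,168), post (287,258), V-block (246,235).

```bash
python3 - <<'E'
from h import *
for n,B in (("top",dict(bearing=(165,215,202,252),sleeve=(150,165,192,207),post=(292,222,332,258),vblock=(243,222,275,254),carton=(232,145,280,226),wedge=(285,138,340,172))),
          ("scene",dict(bearing=(183,187,214,211),sleeve=(212,150,247,188),post=(268,240,306,290),vblock=(230,218,265,252),carton=(247,170,328,237),wedge=(340,203,382,246)))):
    W=np.load(n+"0.npz")["W"]
    for k,(a,b,c,d) in B.items():
        P=W[b:d,a:c].reshape(-1,3); P=P[~np.isnan(P[:,0])]
        fl=np.median(P[P[:,2]<.006,2]) if (P[:,2]<.006).any() else np.nan
        h=np.percentile(P[:,2],98); 
        Q=P[P[:,2]>h-.006]; mid=(Q.min(0)+Q.max(0))/2
        r=cv2.minAreaRect((Q[:,:2]*1000).astype(np.float32))
        print(n,k,"floor %.4f h %.4f"%(fl,h),Q.mean(0).round(4),mid.round(4),[np.round(x,1) for x in r],len(Q))
E
```

```text
top bearing floor 0.0015 h 0.0169 [0.4716 0.2816 0.0149] [0.4707 0.2808 0.0153] [array([470.6, 280.7]), array([44.8, 45.4]), np.float64(1.8)] 254
top sleeve floor 0.0015 h 0.0518 [0.5855 0.3108 0.0501] [0.5856 0.311  0.0504] [array([585.7, 311.2]), array([63. , 61.6]), np.float64(47.3)] 222
top post floor 0.0016 h 0.0707 [ 0.4627 -0.0204  0.0688] [ 0.4623 -0.0195  0.0699] [array([462.5, -20.7]), array([33.7, 33.9]), np.float64(51.4)] 186
top vblock floor 0.0015 h 0.0321 [0.4701 0.1048 0.0298] [0.4711 0.1047 0.0308] [array([470.3, 104.4]), array([44.1, 39.2]), np.float64(24.9)] 164
top carton floor 0.0016 h 0.0645 [0.5861 0.1122 0.0618] [0.5869 0.112  0.0629] [array([587.1, 112.1]), array([154.9,  72.2]), np.float64(4.0)] 2044
top wedge floor 0.0015 h 0.0249 [ 0.674  -0.0168  0.0227] [ 0.674  -0.0179  0.0235] [array([673., -20.]), array([98.5, 26. ]), np.float64(69.9)] 393
scene bearing floor 0.0014 h 0.0161 [0.4725 0.2788 0.0143] [0.4727 0.2794 0.0141] [array([472.5, 279.8]), array([46.3, 46.6]), np.float64(80.9)] 206
scene sleeve floor 0.0016 h 0.0510 [0.5856 0.3076 0.049 ] [0.5869 0.3092 0.0489] [array([587. , 309.8]), array([65.2, 62.5]), np.float64(67.5)] 182
scene post floor 0.0011 h 0.0701 [ 0.4624 -0.0244  0.068 ] [ 0.4649 -0.023   0.0685] [array([464.5, -23.1]), array([34.9, 33.1]), np.float64(26.1)] 210
scene vblock floor 0.0011 h 0.0318 [0.4789 0.1029 0.0295] [0.4785 0.1024 0.0336] [array([481.2, 106.6]), array([67.3, 42. ]), np.float64(22.4)] 199
scene carton floor 0.0013 h 0.0629 [0.584  0.108  0.0612] [0.5883 0.1095 0.061 ] [array([589.6, 110.2]), array([160. ,  77.1]), np.float64(5.4)] 1590
scene wedge floor 0.0012 h 0.0241 [ 0.6736 -0.0212  0.0221] [ 0.6775 -0.0209  0.022 ] [array([674.2, -22.9]), array([103.1,  27.2]), np.float64(69.1)] 376
```

View pics/wrist0.png

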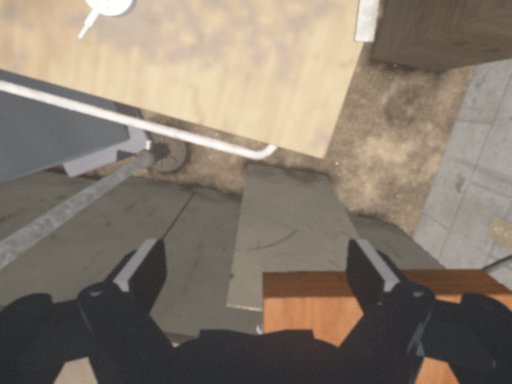

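Careful with the scale: shifts go in shares of 0.6 m and turns go in shares of 2 pi rad. That gives: -0.331 rad / 6.2832 = -0.0527.

```bash
python3 - <<'E'
from h import *
W=np.load("top0.npz")["W"]; S=np.load("scene0.npz")["W"]
for u,v in ((215,355),(222,325),(118,149),(128,115),(77,250),(100,180),(218,128)): print("top",u,v,W[v,u].round(3))
for u,v in ((105,205),(135,228)): print("scene",u,v,S[v,u].round(3))
E
echo '[{"yaw":-0.0239, "jaw":1}, {"yaw":-0.0477, "jaw":1}, {"yaw":-0.0527, "jaw":1}, {"yaw":-0.0527, "jaw":1}]' > path.dat && python3 drive.py path.dat
```

```text
top 215 355 [0.244 0.188 0.168]
top 222 325 [ 0.224  0.184 -0.139]
top 118 149 [0.667 0.439 0.03 ]
top 128 115 [0.748 0.418 0.036]
top 77 250 [0.429 0.519 0.03 ]
top 100 180 [0.59  0.469 0.053]
top 218 128 [ 0.733  0.207 -0.   ]
scene 105 205 [0.229 0.176 0.176]
scene 135 228 [0.257 0.139 0.134]
t: 0.55
tcp_pos: [0.204, 0.5905, 0.2529]
tool_rot: [0.001, 1.0, -0.0, -0.0]
force: [0.5, 0.1, -0.2]
finger_gap: 1.004
gripper_force: 0.0
```

Converted, -0.31 m / 0.6 = -0.5167, -0.28 m / 0.6 = -0.4667.

```bash
echo '[{"tx":-0.05, "ty":-0.0583, "jaw":1}, {"tx":-0.1, "ty":-0.1167, "jaw":1}, {"tx":-0.15, "ty":-0.175, "jaw":1}, {"tx":-0.2, "ty":-0.2333, "jaw":1}, {"tx":-0.25, "ty":-0.2917, "tz":0.0167, "jaw":1}, {"tx":-0.3, "ty":-0.35, "tz":0.0333, "jaw":1}, {"tx":-0.35, "ty":-0.4083, "tz":0.05, "jaw":1}, {"tx":-0.4, "ty":-0.4667, "tz":0.0667, "jaw":1}, {"tx":-0.45, "ty":-0.5167, "tz":0.0833, "jaw":1}, {"tx":-0.45, "ty":-0.5167, "tz":0.0833, "jaw":1}, {"tx":-0.45, "ty":-0.5167, "tz":0.0833, "jaw":1}]' > path.dat && python3 drive.py path.dat
cat > circ.py <<'E'
from h import *
def top(W,c,zlo,zhi,rad,R=None):
    P=W.reshape(-1,3); P=P[~np.isnan(P[:,0])]
    Q=P[(P[:,2]>zlo)&(P[:,2]<zhi)&(np.hypot(P[:,0]-c[0],P[:,1]-c[1])<rad)]
    (x,y),r=cv2.minEnclosingCircle((Q[:,:2]*1000).astype(np.float32))
    from scipy.spatial import ConvexHull
    from scipy.optimize import least_squares
    H=Q[ConvexHull(Q[:,:2]).vertices,:2]
    s=least_squares(lambda p:np.hypot(H[:,0]-p[0],H[:,1]-p[1])-p[2],[*c,.03],loss="soft_l1",f_scale=.0005).x
    print("n",len(Q),"z med %.4f max %.4f"%(np.median(Q[:,2]),Q[:,2].max()),"mec",round(x,1),round(y,1),round(r,1),"fit",(s*1000).round(2))
    return s
E
python3 - <<'E'
from circ import *
st=manip.sense(); print(st["tcp_pos"],st["tool_rot"],st["q"])
p,W,s=cloud("wrist"); cv2.imwrite("pics/w1.png",p[...,::-1]); np.savez("w1.npz",p=p,W=W)
top(W,(.4715,.2805),.009,.03,.035)
top(W,(.586,.3105),.044,.06,.045)
E
```

```text
t: 1.65
tcp_pos: [0.474, 0.2793, 0.2028]
tool_rot: [0.003, 1.0, -0.0, -0.001]
force: [-0.1, 0.6, 0.7]
finger_gap: 0.999
gripper_force: 0.0
[0.47395083 0.27931121 0.20283048] [ 2.59402616e-03  9.99996399e-01 -3.66027540e-05 -6.86643973e-04] [ 3.29175832e-01  4.94375345e-01  1.67227670e+00  4.56403965e-04
  9.76262905e-01 -1.23668833e+00]
n 1275 z med 0.0130 max 0.0157 mec 473.3 280.1 23.3 fit [473.2  280.13  23.1 ]
n 1116 z med 0.0484 max 0.0506 mec 587.0 309.7 32.5 fit [586.88 309.78  31.89]
```

View pics/w1.png

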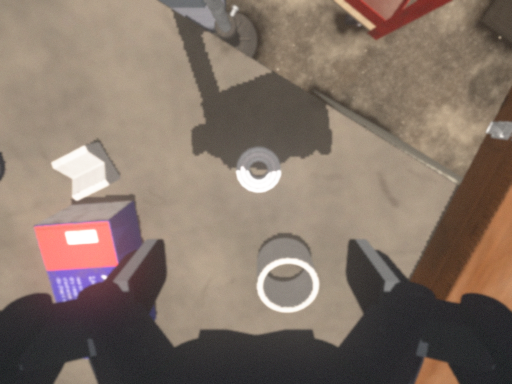

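Wrist view: bearing top ring centred at (258,175) and sleeve rim at (288,285). Sizes and heights fit the given ones. Checking the fingertip reach as they close.

Converted, 0.11 m / 0.6 = 0.1833, 0.08 m / 0.6 = 0.1333.

```bash
echo '[{"tx":0.0017, "ty":0.0017, "tz":0.0667, "jaw":0.7}, {"tx":0.0017, "ty":0.0017, "tz":0.1333, "jaw":0.7}, {"tx":0.0017, "ty":0.0017, "tz":0.1833, "jaw":0.7}, {"tx":0.0017, "ty":0.0017, "tz":0.1833, "jaw":0.7}, {"tx":0.0017, "ty":0.0017, "tz":0.1833, "jaw":0.7}, {"tx":0.0017, "ty":0.0017, "tz":0.1833, "jaw":0.7}]' > path.dat && python3 drive.py path.dat
python3 - <<'E'
from circ import *
st=manip.sense(); print(st["tcp_pos"],st["tool_rot"],st["finger_gap"])
p,W,s=cloud("wrist"); cv2.imwrite("pics/w2.png",p[...,::-1])
top(W,(.4732,.2801),.009,.03,.035)
def tips(W,tp,q):
    T=(W-tp)@Ro.from_quat(q).as_matrix(); T=T.reshape(-1,3); T=T[(abs(T[:,0])<.012)&(abs(T[:,1])<.06)&(T[:,2]<.045)&(T[:,2]>-.03)]
    for sg in(1,-1):
        Q=T[T[:,1]*sg>0]; print("tip z max",Q[:,2].max().round(4) if len(Q) else None,"y",np.percentile(Q[:,1],[0,50,100]).round(4) if len(Q) else None)
tips(W,st["tcp_pos"],st["tool_rot"])
tips(np.load("w1.npz")["W"],[0.47395083,0.27931121,0.20283048],[ 2.59402616e-03,9.99996399e-01,-3.66027540e-05,-6.86643973e-04])
E
```

```text
t: 2.3
tcp_pos: [0.4734, 0.2823, 0.0951]
tool_rot: [0.0, 1.0, 0.001, 0.002]
force: [0.1, 0.1, 0.1]
finger_gap: 0.699
gripper_force: 0.0
[0.4733814  0.28234366 0.09512863] [2.89330707e-04 9.99998435e-01 5.97423807e-04 1.63982687e-03] 0.6988421873871763
n 2787 z med 0.0130 max 0.0153 mec 473.1 280.2 23.5 fit [473.04 280.34  23.2 ]
tip z max 0.0178 y [0.0282 0.0305 0.0596]
tip z max 0.0177 y [-0.0596 -0.033  -0.0307]
tip z max 0.01 y [0.0407 0.0417 0.0552]
tip z max 0.01 y [-0.0576 -0.0442 -0.0433]
```

Converted, 0.0695 m / 0.6 = 0.1158, -0.001 m / 0.6 = -0.0017.

```bash
echo '[{"ty":-0.0017, "tz":0.0583, "jaw":0.7}, {"ty":-0.0017, "tz":0.1083, "jaw":0.7}, {"ty":-0.0017, "tz":0.1158, "jaw":0.7}, {"ty":-0.0017, "tz":0.1158, "jaw":0.7}, {"ty":-0.0017, "tz":0.1158, "jaw":0.7}]' > path.dat && python3 drive.py path.dat; echo '[{"jaw":0.3}, {"jaw":0.3}, {"jaw":0.3}, {"jaw":0.3}, {"jaw":0.3}, {"jaw":0.3}]' > path.dat && python3 drive.py path.dat 40
```

```text
t: 2.85
tcp_pos: [0.4737, 0.2807, 0.0254]
tool_rot: [0.001, 1.0, 0.0, 0.001]
force: [0.7, -0.1, 0.5]
finger_gap: 0.695
gripper_force: 0.0
t: 3.45
tcp_pos: [0.4738, 0.2807, 0.026]
tool_rot: [0.001, 1.0, 0.001, 0.002]
force: [-1.1, 0.2, 5.8]
finger_gap: 0.526
gripper_force: 39.8
```

Converted, -0.303 m / 0.6 = -0.505, -0.175 m / 0.6 = -0.2917.

```bash
echo '[{"tz":-0.0333, "jaw":0.3}, {"tz":-0.0833, "jaw":0.3}, {"tz":-0.15, "jaw":0.3}, {"tz":-0.2167, "jaw":0.3}, {"tz":-0.2833, "jaw":0.3}, {"ty":-0.05, "tz":-0.2917, "jaw":0.3}, {"ty":-0.1167, "tz":-0.2917, "jaw":0.3}, {"ty":-0.1833, "tz":-0.2917, "jaw":0.3}, {"ty":-0.25, "tz":-0.2917, "jaw":0.3}, {"ty":-0.3167, "tz":-0.2917, "jaw":0.3}, {"ty":-0.3833, "tz":-0.2917, "jaw":0.3}, {"tx":0.0083, "ty":-0.4417, "tz":-0.2917, "jaw":0.3}, {"tx":0.0167, "ty":-0.4833, "tz":-0.2917, "jaw":0.3}, {"tx":0.0167, "ty":-0.505, "tz":-0.2917, "jaw":0.3}, {"tx":0.0167, "ty":-0.505, "tz":-0.2917, "jaw":0.3}, {"tx":0.0167, "ty":-0.505, "tz":-0.2917, "jaw":0.3}]' > path.dat && python3 drive.py path.dat
cat >> circ.py <<'E'
def plane(P):
    c=P.mean(0); n=np.linalg.svd(P-c)[2][2]; return n*np.sign(n[2])
E
python3 - <<'E'
from circ import *
st=manip.sense(); print(st["tcp_pos"],st["tool_rot"],st["finger_gap"])
p,W,s=cloud("wrist"); cv2.imwrite("pics/w3.png",p[...,::-1]); np.savez("w3.npz",p=p,W=W,tp=st["tcp_pos"])
top(W,(.463,-.022),.06,.08,.03)
top(W,(.463,-.022),.003,.012,.04)
tp=st["tcp_pos"]
s=top(W,tp[:2],tp[2]-.02,tp[2]-.003,.022)
top(W,tp[:2],tp[2]-.03,tp[2]-.003,.06)
P=W.reshape(-1,3);P=P[(abs(P[:,2]-tp[2]+.012)<.008)&(np.hypot(*(P[:,:2]-tp[:2]).T)<.021)]
print(len(P),np.percentile(P[:,2],[5,50,95])-tp[2],plane(P))
E
```

```text
t: 5.05
tcp_pos: [0.4622, -0.0222, 0.1992]
tool_rot: [0.001, 1.0, 0.0, 0.0]
force: [-1.1, 0.6, -1.2]
finger_gap: 0.523
gripper_force: 41.2
[ 0.46220127 -0.02221632  0.19919922] [1.04420298e-03 9.99999375e-01 1.87739398e-04 3.52111685e-04] 0.5230929068349952
n 1073 z med 0.0668 max 0.0713 mec 464.1 -22.3 17.9 fit [464.   -22.32  17.7 ]
n 1333 z med 0.0076 max 0.0120 mec 464.2 -22.3 29.8 fit [464.17 -22.37  29.52]
n 5013 z med 0.1860 max 0.1961 mec 462.2 -22.2 22.0 fit [462.19 -22.25  21.9 ]
n 7363 z med 0.1860 max 0.1961 mec 456.6 -23.5 35.9 fit [461.35 -23.41  23.77]
4511 [-0.01536352 -0.01327391 -0.01200776] [ 0.00590257 -0.00824079  0.99994862]
```

View pics/w3.png

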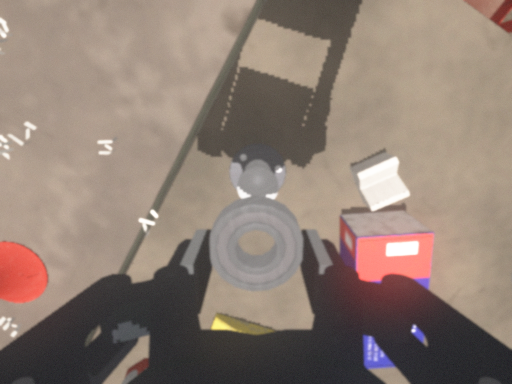

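The picture shows the bearing level in the pads, bore at (257,243), with the post head behind it at (258,180). Locating the bearing in the hand precisely.

```bash
python3 - <<'E'
from h import *
from scipy.optimize import least_squares
d=np.load("w3.npz"); W=d["W"]; tp=d["tp"]
P=W.reshape(-1,3); D=P-tp; m=(abs(D[:,2]+.0133)<.0025)&(np.hypot(D[:,0],D[:,1])<.03)
Q=D[m]
# outer & bore edges by angular bins about an iterated centre
c=np.zeros(2)
for it in range(4):
    r=np.hypot(*(Q[:,:2]-c).T); a=np.arctan2(*(Q[:,:2]-c).T[::-1]); E=[];I=[]
    for k in range(72):
        s=(abs(a-(-np.pi+(k+.5)*np.pi/36))<np.pi/72)
        if s.sum()<5: continue
        ang=-np.pi+(k+.5)*np.pi/36
        if abs(np.sin(ang))<.75: E.append(Q[s][r[s].argmax(),:2])
        I.append(Q[s][r[s].argmin(),:2])
    f=lambda X:least_squares(lambda p:np.hypot(*(np.array(X)-p[:2]).T)-p[2],[0,0,.02],loss="soft_l1",f_scale=.0005).x
    o=f(E);i=f(I); c=i[:2]
print("outer",(o*1e3).round(2),"bore",(i*1e3).round(2))
E
```

```text
outer [-1.03 -1.36 23.27] bore [-1.25 -1.28  9.88]
```

Converted, 0.095 m / 0.6 = 0.1583, -0.0028 m / 0.6 = -0.0047.

```bash
echo '[{"tx":-0.0047, "ty":0.0012, "tz":0.05, "jaw":0.3}, {"tx":-0.0047, "ty":0.0012, "tz":0.1, "jaw":0.3}, {"tx":-0.0047, "ty":0.0012, "tz":0.1333, "jaw":0.3}, {"tx":-0.0047, "ty":0.0012, "tz":0.15, "jaw":0.3}, {"tx":-0.0047, "ty":0.0012, "tz":0.1583, "jaw":0.3}, {"tx":-0.0047, "ty":0.0012, "tz":0.1583, "jaw":0.3}, {"tx":-0.0047, "ty":0.0012, "tz":0.1583, "jaw":0.3}]' > path.dat && python3 drive.py path.dat
python3 - <<'E'
from h import *
st=manip.sense(); print(st["tcp_pos"],st["tool_rot"])
p,W,s=cloud("wrist"); q=cv2.resize(p[150:350,130:390],None,fx=3,fy=3,interpolation=cv2.INTER_CUBIC); cv2.imwrite("pics/w4.png",q[...,::-1]); np.savez("w4.npz",p=p,W=W,tp=st["tcp_pos"])
D=W-st["tcp_pos"]
# points seen through the bore (dome)
m=(abs(D[...,0])<.02)&(abs(D[...,1])<.02)&(D[...,2]<-.02); print(m.sum(), W[m][:,2].max() if m.any() else 0)
for n,b in (("scene",(255,190,320,300)),("top",(285,215,340,265))):
    p,W,s=cloud(n); a0,b0,a1,b1=b; cv2.imwrite(f"pics/{n}4.png",cv2.resize(p[b0:b1,a0:a1],None,fx=5,fy=5,interpolation=cv2.INTER_CUBIC)[...,::-1])
E
```

```text
t: 5.8
tcp_pos: [0.4654, -0.0219, 0.1045]
tool_rot: [0.001, 1.0, -0.0, 0.001]
force: [0.3, -0.8, -0.7]
finger_gap: 0.524
gripper_force: 41.2
[ 0.46544911 -0.02192598  0.10447268] [ 6.36337688e-04  9.99999499e-01 -2.04572367e-04  7.45102302e-04]
2388 0.08441634977462038
```

View pics/w4.png

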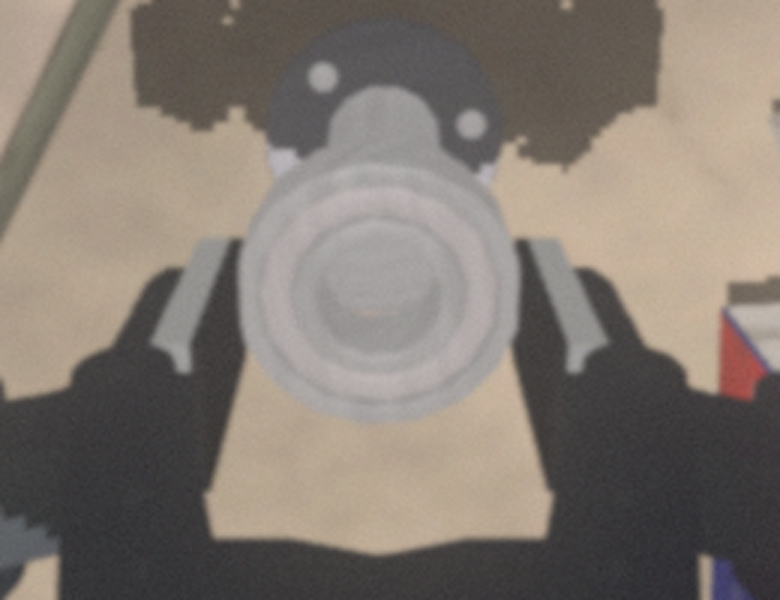

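View pics/scene4.png

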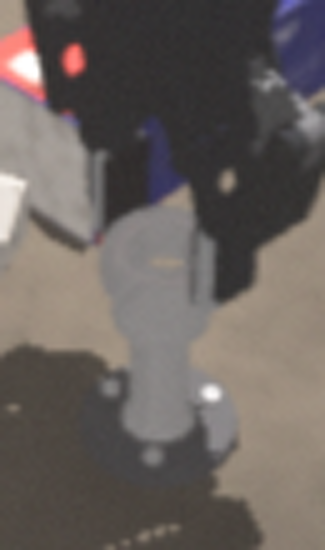

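The bore shows the dome inside it, slightly left of the stem's axis (bore column 378, stem and foot 384 in the crop). Scene view: bearing held level above the head. Quantifying the residual offset.

```bash
cat > cmp.py <<'E'
from h import *
from scipy.optimize import least_squares
def ring(D,zc,tol,c,r0,rmin,rmax,sel,pick):
    P=D.reshape(-1,3); c=np.array(c,float)
    for it in range(5):
        q=P[(abs(P[:,2]-zc)<tol)]; r=np.hypot(*(q[:,:2]-c).T); q=q[(r<rmax)&(r>rmin)]
        r=np.hypot(*(q[:,:2]-c).T); a=np.arctan2(q[:,1]-c[1],q[:,0]-c[0]); k=((a+np.pi)*36/np.pi).astype(int); E=[]
        for j in range(72):
            s=np.where(k==j)[0]
            if len(s)<3 or not sel(-np.pi+(j+.5)*np.pi/36): continue
            E.append(q[s[r[s].argmax() if pick else r[s].argmin()],:2])
        E=np.array(E); o=least_squares(lambda p:np.hypot(*(E-p[:2]).T)-r0,c,loss="soft_l1",f_scale=.0005)
        c=o.x
    res=np.hypot(*(E-c).T)-r0
    return (c*1e3).round(2),len(E),(np.median(abs(res))*1e3).round(2)
E
python3 - <<'E'
from cmp import *
d=np.load("w4.npz"); D=d["W"]-d["tp"]; h=d["tp"][2]
print("bearing out",ring(D,-.0133,.003,(-.001,-.001),.0234,.017,.027,lambda a:abs(np.sin(a))<.7,True))
print("bearing bore",ring(D,-.0133,.003,(-.001,-.001),.0099,.005,.02,lambda a:True,False))
print("foot",ring(D,.0075-h,.004,(-.001,0),.0297,.02,.033,lambda a:np.cos(a)<-.3,True))
d3=np.load("w3.npz"); D=d3["W"]-d3["tp"]; h=d3["tp"][2]
print("w3 foot",ring(D,.0075-h,.004,(0.001,0),.0297,.02,.033,lambda a:np.cos(a)<-.3,True))
# dome through bore, w4
W=d["W"]; c=d["tp"][:2]+[-.001,-.001]
P=W.reshape(-1,3); P=P[(np.hypot(*(P[:,:2]-c).T)<.009)&(P[:,2]<.0745)&(P[:,2]>.062)]
o=least_squares(lambda p:np.linalg.norm(P-np.array([*p]),axis=1)-.030,[*c,.041],loss="soft_l1",f_scale=.0005)
print("dome centre rel tcp",(o.x-d["tp"])*1e3,len(P),"crown z",o.x[2]+.03)
E
```

```text
bearing out (array([-1.04, -1.37]), 36, np.float64(0.23))
bearing bore (array([-1.25, -1.33]), 72, np.float64(0.14))
foot (array([-1.24, -0.33]), 30, np.float64(0.11))
w3 foot (array([ 2.29, -0.15]), 30, np.float64(0.09))
dome centre rel tcp [ -2.11441666  -0.14805316 -64.77039915] 291 crown z 0.06970228038459472
```

Converted, 0.008 m / 0.6 = 0.0133, 0.0011 m / 0.6 = 0.0018.

```bash
echo '[{"tx":0.0007, "ty":0.0018, "tz":0.0067, "jaw":0.3}, {"tx":0.0007, "ty":0.0018, "tz":0.0133, "jaw":0.3}, {"tx":0.0007, "ty":0.0018, "tz":0.0133, "jaw":0.3}, {"tx":0.0007, "ty":0.0018, "tz":0.0133, "jaw":0.3}]' > path.dat && python3 drive.py path.dat; echo '[{"tz":0.0017, "jaw":0.3}, {"tz":0.0017, "jaw":0.3}, {"tz":0.0017, "jaw":0.3}]' > path.dat && python3 drive.py path.dat;echo '[{"tz":0.0012, "jaw":0.3}, {"tz":0.0012, "jaw":0.3}, {"tz":0.0012, "jaw":0.3}]' > path.dat && python3 drive.py path.dat
```

```text
t: 6.35
tcp_pos: [0.4643, -0.021, 0.0956]
tool_rot: [0.001, 1.0, 0.0, -0.0]
force: [-0.3, -0.1, -0.7]
finger_gap: 0.524
gripper_force: 41.2
t: 6.65
tcp_pos: [0.4645, -0.021, 0.0948]
tool_rot: [0.001, 1.0, -0.0, 0.0]
force: [0.8, 0.4, -1.5]
finger_gap: 0.523
gripper_force: 41.2
t: 6.95
tcp_pos: [0.4645, -0.021, 0.0942]
tool_rot: [0.001, 1.0, -0.0, 0.0]
force: [0.9, -0.5, -0.5]
finger_gap: 0.525
gripper_force: 41.3
```

Converted, 0.0005 m / 0.6 = 0.0008.

```bash
for i in 1 2; do echo '[{"tz":0.0008, "jaw":0.3}, {"tz":0.0008, "jaw":0.3}, {"tz":0.0008, "jaw":0.3}]' > path.dat && python3 drive.py path.dat | egrep 'tcp|force'; done
```

```text
tcp_pos: [0.4645, -0.021, 0.0939]
force: [-1.1, -0.1, 4.6]
gripper_force: 41.7
tcp_pos: [0.4645, -0.021, 0.0937]
force: [-1.6, -0.4, 8.8]
gripper_force: 42.1
```

Converted, -0.0004 m / 0.6 = -0.0007.

```bash
echo '[{"tz":-0.0007, "jaw":0.3}, {"tz":-0.0007, "jaw":0.3}, {"tz":-0.0007, "jaw":0.3}]' > path.dat && python3 drive.py path.dat 20; echo '[{"jaw":0.56}, {"jaw":0.6}, {"jaw":0.65}, {"jaw":0.7}, {"jaw":0.7}, {"jaw":0.7}]' > path.dat && python3 drive.py path.dat
python3 - <<'E'
from circ import *
from cmp import ring
st=manip.sense(); print(st["tcp_pos"],st["force"])
p,W,s=cloud("wrist"); np.savez("w5.npz",p=p,W=W,tp=st["tcp_pos"])
q=cv2.resize(p[150:350,130:390],None,fx=3,fy=3,interpolation=cv2.INTER_CUBIC); cv2.imwrite("pics/w5.png",q[...,::-1])
tp=st["tcp_pos"]; D=W-tp
P=D.reshape(-1,3); r=np.hypot(P[:,0]+.001,P[:,1]+.001); Q=P[(r<.021)&(r>.012)&(P[:,2]>-.024)&(P[:,2]<-.004)]
print("plane",plane(Q),np.percentile(Q[:,2],[5,50,95])+tp[2])
z=np.median(Q[:,2])
print("bearing",ring(D,z,.003,(-.001,-.001),.0234,.017,.027,lambda a:abs(np.sin(a))<.7,True),ring(D,z,.003,(-.001,-.001),.0099,.005,.02,lambda a:True,False))
print("foot",ring(D,.0075-tp[2],.004,(-.001,0),.0297,.02,.033,lambda a:np.cos(a)<-.3,True))
E
```

```text
t: 7.85
tcp_pos: [0.4645, -0.021, 0.0938]
tool_rot: [0.001, 1.0, -0.0, 0.0]
force: [-1.5, -0.3, 6.5]
finger_gap: 0.525
gripper_force: 41.9
t: 8.45
tcp_pos: [0.4644, -0.021, 0.0934]
tool_rot: [0.001, 1.0, 0.0, -0.0]
force: [0.4, -0.4, -0.0]
finger_gap: 0.697
gripper_force: 0.0
[ 0.46441391 -0.02095762  0.09343884] [ 0.3828041  -0.38507088 -0.02165258]
plane [-0.01806483 -0.01005888  0.99978622] [0.07933846 0.08072467 0.08205952]
bearing (array([-1.13, -1.52]), 36, np.float64(0.26)) (array([-1.36, -1.46]), 72, np.float64(0.17))
foot (array([-0.24, -1.29]), 30, np.float64(0.11))
```

View pics/w5.png

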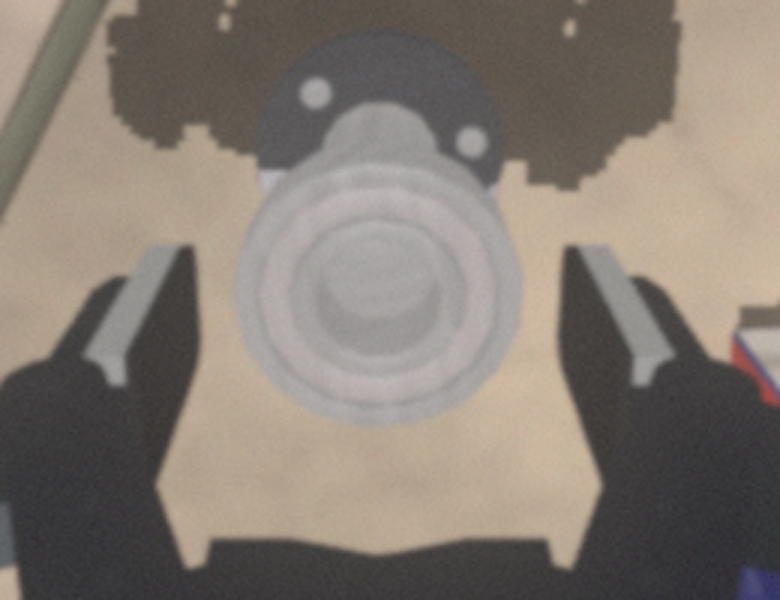

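Bearing sits level and concentric on the dome, fingers clear on both sides. Waiting, then retreating and going to the sleeve.

Converted, 0.332 m / 0.6 = 0.5533, -0.1226 m / 0.6 = -0.2043.

```bash
echo '[{"jaw":0.8}, {"jaw":0.8}, {"jaw":0.8}, {"tz":-0.0083, "jaw":0.8}, {"tz":-0.0333, "jaw":0.8}, {"tz":-0.0833, "jaw":1}, {"tz":-0.15, "jaw":1}, {"tz":-0.2, "jaw":1}, {"tx":-0.0167, "ty":0.05, "tz":-0.2, "jaw":1}, {"tx":-0.0417, "ty":0.1167, "tz":-0.2, "jaw":1}, {"tx":-0.0667, "ty":0.1833, "tz":-0.2, "jaw":1}, {"tx":-0.0917, "ty":0.25, "tz":-0.2, "jaw":1}, {"tx":-0.1167, "ty":0.3167, "tz":-0.2, "jaw":1}, {"tx":-0.1417, "ty":0.3833, "tz":-0.2, "jaw":1}, {"tx":-0.1667, "ty":0.45, "tz":-0.2, "jaw":1}, {"tx":-0.1867, "ty":0.5, "tz":-0.2, "jaw":1}, {"tx":-0.2, "ty":0.5333, "tz":-0.2, "jaw":1}, {"tx":-0.2043, "ty":0.5533, "tz":-0.2, "jaw":1}, {"tx":-0.2043, "ty":0.5533, "tz":-0.2, "jaw":1}, {"tx":-0.2043, "ty":0.5533, "tz":-0.2, "jaw":1}]' > path.dat && python3 drive.py path.dat
python3 - <<'E'
from circ import *
from cmp import ring
st=manip.sense(); tp=st["tcp_pos"]; print(tp,st["tool_rot"],st["q"])
p,W,s=cloud("wrist"); np.savez("w6.npz",p=p,W=W,tp=tp)
top(W,(.587,.310),.044,.06,.045)
top(W,(.587,.310),.0,.06,.045)
E
```

```text
t: 10.5
tcp_pos: [0.5869, 0.31, 0.2133]
tool_rot: [0.001, 1.0, -0.001, -0.001]
force: [-0.3, -0.7, -0.1]
finger_gap: 1.003
gripper_force: 0.0
[0.58690407 0.30999476 0.21333262] [ 8.85109926e-04  9.99999260e-01 -5.14876961e-04 -6.56917867e-04] [ 3.18155917e-01  6.23607710e-01  1.36586963e+00 -6.18745434e-04
  1.15368591e+00 -1.25061908e+00]
n 1231 z med 0.0484 max 0.0507 mec 587.4 310.0 32.2 fit [587.34 309.79  31.87]
n 2969 z med 0.0340 max 0.0507 mec 587.0 310.0 44.9 fit [586.83 309.93  44.47]
```

Converted, 0.175 m / 0.6 = 0.2917, -0.001 m / 0.6 = -0.0017.

```bash
echo '[{"tx":-0.0017, "ty":0.0017, "tz":0.0667, "jaw":1}, {"tx":-0.0017, "ty":0.0017, "tz":0.1333, "jaw":1}, {"tx":-0.0017, "ty":0.0017, "tz":0.2, "jaw":1}, {"tx":-0.0017, "ty":0.0017, "tz":0.25, "jaw":1}, {"tx":-0.0017, "ty":0.0017, "tz":0.2833, "jaw":1}, {"tx":-0.0017, "ty":0.0017, "tz":0.2917, "jaw":1}, {"tx":-0.0017, "ty":0.0017, "tz":0.2917, "jaw":1}, {"tx":-0.0017, "ty":0.0017, "tz":0.2917, "jaw":1}]' > path.dat && python3 drive.py path.dat; echo '[{"jaw":0.5}, {"jaw":0.5}, {"jaw":0.5}, {"jaw":0.5}, {"jaw":0.5}]' > path.dat && python3 drive.py path.dat 50
```

```text
t: 11.35
tcp_pos: [0.5896, 0.3115, 0.04]
tool_rot: [0.001, 1.0, 0.0, 0.001]
force: [-0.2, -0.2, -0.3]
finger_gap: 1.0
gripper_force: 0.0
t: 11.85
tcp_pos: [0.5897, 0.312, 0.0406]
tool_rot: [0.001, 1.0, 0.0, 0.002]
force: [-1.3, -1.1, 6.4]
finger_gap: 0.73
gripper_force: 55.9
```

Converted, -0.333 m / 0.6 = -0.555, -0.13 m / 0.6 = -0.2167.

```bash
echo '[{"tz":-0.0333, "jaw":0.5}, {"tz":-0.0833, "jaw":0.5}, {"tz":-0.15, "jaw":0.5}, {"tz":-0.2167, "jaw":0.5}, {"tz":-0.2833, "jaw":0.5}, {"tz":-0.3333, "jaw":0.5}, {"tx":0.0167, "ty":-0.05, "tz":-0.3333, "jaw":0.5}, {"tx":0.0333, "ty":-0.1167, "tz":-0.3333, "jaw":0.5}, {"tx":0.05, "ty":-0.1833, "tz":-0.3333, "jaw":0.5}, {"tx":0.0667, "ty":-0.25, "tz":-0.3333, "jaw":0.5}, {"tx":0.0833, "ty":-0.3167, "tz":-0.3333, "jaw":0.5}, {"tx":0.1, "ty":-0.3833, "tz":-0.3333, "jaw":0.5}, {"tx":0.1167, "ty":-0.45, "tz":-0.3333, "jaw":0.5}, {"tx":0.1333, "ty":-0.5, "tz":-0.3333, "jaw":0.5}, {"tx":0.1417, "ty":-0.5333, "tz":-0.3333, "jaw":0.5}, {"tx":0.1417, "ty":-0.555, "tz":-0.3333, "jaw":0.5}, {"tx":0.1417, "ty":-0.555, "tz":-0.3333, "jaw":0.5}, {"tx":0.1417, "ty":-0.555, "tz":-0.3333, "jaw":0.5}]' > path.dat && python3 drive.py path.dat
python3 - <<'E'
from circ import *
from cmp import ring
st=manip.sense(); tp=st["tcp_pos"]; print(tp,st["tool_rot"],st["force"])
p,W,s=cloud("wrist"); np.savez("w7.npz",p=p,W=W,tp=tp); cv2.imwrite("pics/w7.png",p[...,::-1])
print("bearing");top(W,(.4635,-.0225),.078,.086,.03)
print("foot");top(W,(.4635,-.0225),.003,.012,.04)
D=W-tp; P=D.reshape(-1,3); r=np.hypot(P[:,0],P[:,1]); Q=P[(r<.034)&(P[:,2]>-.01)&(P[:,2]<.03)]
h,e=np.histogram(Q[:,2],20); z=e[h.argmax()]+(e[1]-e[0])/2; print("rim z",z,h.max())
Q=Q[abs(Q[:,2]-z)<.003]; print("plane",plane(Q))
print("sleeve out",ring(D,z,.003,(-.001,-.001),.032,.027,.036,lambda a:abs(np.sin(a))<.75,True),"bore",ring(D,z,.003,(-.001,-.001),.025,.02,.032,lambda a:True,False))
E
```

```text
t: 13.65
tcp_pos: [0.5033, -0.0205, 0.2385]
tool_rot: [0.001, 1.0, 0.0, 0.0]
force: [-0.6, 0.3, -2.8]
finger_gap: 0.732
gripper_force: 56.4
[ 0.50328689 -0.0205367   0.23854075] [1.07364577e-03 9.99999354e-01 3.43846129e-04 1.43018699e-04] [-0.60886207  0.3378371  -2.79062947]
bearing
n 1718 z med 0.0808 max 0.0833 mec 463.8 -22.6 23.4 fit [463.8  -22.63  23.08]
foot
n 375 z med 0.0073 max 0.0116 mec 464.5 -22.5 29.8 fit [464.8  -22.45  29.66]
rim z 0.006988790646245667 3633
plane [0.01010496 0.00183676 0.99994726]
sleeve out (array([-2.7, -1.2]), 40, np.float64(0.15)) bore (array([-2.94, -1.28]), 72, np.float64(0.61))
```

View pics/w7.png

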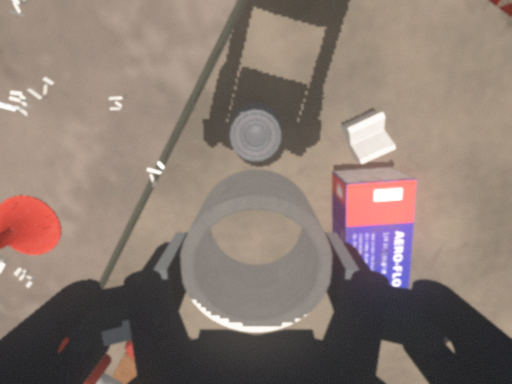

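Bearing level at (256,135); sleeve upright in the pads with its rim centred near (257,250). Centring over it, then lowering.

Converted, 0.085 m / 0.6 = 0.1417, 0.037 m / 0.6 = 0.0617.

```bash
echo '[{"tx":0.0333, "ty":-0.0013, "jaw":0.5}, {"tx":0.0617, "ty":-0.0013, "jaw":0.5}, {"tx":0.0617, "ty":-0.0013, "jaw":0.5}, {"tx":0.0617, "ty":-0.0013, "tz":0.05, "jaw":0.5}, {"tx":0.0617, "ty":-0.0013, "tz":0.0917, "jaw":0.5}, {"tx":0.0617, "ty":-0.0013, "tz":0.125, "jaw":0.5}, {"tx":0.0617, "ty":-0.0013, "tz":0.1417, "jaw":0.5}, {"tx":0.0617, "ty":-0.0013, "tz":0.1417, "jaw":0.5}, {"tx":0.0617, "ty":-0.0013, "tz":0.1417, "jaw":0.5}]' > path.dat && python3 drive.py path.dat; echo '[{"tz":0.0117, "jaw":0.5}, {"tz":0.0233, "jaw":0.5}, {"tz":0.0325, "jaw":0.5}, {"tz":0.0325, "jaw":0.5}, {"tz":0.0325, "jaw":0.5}]' > path.dat && python3 drive.py path.dat
python3 - <<'E'
from circ import *
from cmp import ring
st=manip.sense(); tp=st["tcp_pos"]; print(tp,st["tool_rot"],st["force"],st["gripper_force"])
p,W,s=cloud("wrist"); D=W-tp
print("sleeve",ring(D,.007,.003,(-.002,-.001),.032,.027,.036,lambda a:abs(np.sin(a))<.75,True))
print("foot",ring(W,.0075,.004,(.464,-.0225),.0297,.02,.033,lambda a:np.cos(a)<-.3,True))
p,W,s=cloud("scene"); cv2.imwrite("pics/scene8.png",cv2.resize(p[180:300,240:340],None,fx=5,fy=5,interpolation=cv2.INTER_CUBIC)[...,::-1])
E
```

```text
t: 14.6
tcp_pos: [0.4671, -0.0217, 0.1539]
tool_rot: [0.001, 1.0, -0.0, 0.001]
force: [-0.6, 0.7, -2.6]
finger_gap: 0.731
gripper_force: 56.3
t: 15.1
tcp_pos: [0.466, -0.0218, 0.1339]
tool_rot: [0.001, 1.0, 0.0, -0.0]
force: [0.2, -0.5, -3.1]
finger_gap: 0.734
gripper_force: 56.4
[ 0.46597213 -0.02178714  0.13387803] [ 9.52259867e-04  9.99999531e-01  5.30775741e-05 -1.67634500e-04] [ 0.16355362 -0.45644719 -3.09391288] 56.352949677966535
sleeve (array([-2.74, -1.3 ]), 40, np.float64(0.12))
foot (array([464.36, -22.29]), 30, np.float64(0.07))
```

View pics/scene8.png

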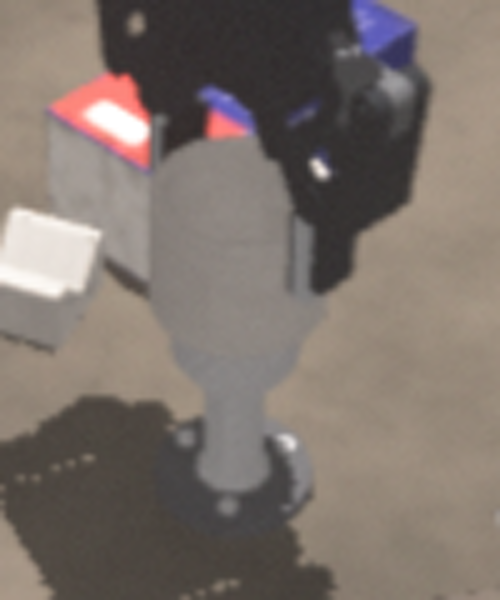

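The scene view shows the sleeve upright (columns 150–322) and the bearing and head below it (172–300), both centred near column 236. The wrist measurement puts them within 1 mm of each other, with about 10 mm of gap and the wrist carrying only the sleeve's weight.

```bash
echo '[{"jaw":0.5}, {"jaw":0.5}, {"jaw":0.5}, {"jaw":0.5}]' > path.dat && python3 drive.py path.dat; python3 -c "
from station import manip, eyes
print(manip.sign_off())"
```

```text
t: 15.6
tcp_pos: [0.4661, -0.0218, 0.1341]
tool_rot: [0.001, 1.0, -0.0, 0.0]
force: [0.1, 0.2, -2.6]
finger_gap: 0.731
gripper_force: 56.4
the job is handed in; nothing more can be done
None
```

I handed the job in at about 15.6 s (no verdict came back): the bearing is balanced level on the post and let go, and the sleeve is held upright about 10 mm above it, centred within about 1 mm by my measurements.

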